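# Stack the keyed dish carrier beside the microscope

### The job

Stack the white dish carrier with the teal handle on the white base tray, its broad lug in the broad notch and its narrow lug in the narrow notch, so that it drops fully home and sits flat. Keep it upright, lower it rather than letting it fall, then let go. Leave the carrier with the orange handle where it is.

Things in the scene. Friction and masses are not known exactly. Their poses are not given: they have to be found in the camera images.
- teal_carrier: Loose carrier to stack, 0.2-0.35 kg. White plate 124 (x) x 100 (y) x 8 mm, two small dishes clipped on, teal handle amid. Teal end lugs, 12 mm along x (62 to 74 mm from middle), hang 12 mm below the plate: broad (48 mm wide in y) at -x, narrow (20 mm) at +x. Origin: under the middle, level with lug undersides, on which it stands. z up; plate top z = 20 mm. At first -x points roughly to the robot.
- teal_handle (a point): Point on the vertical middle line of the teal handle, 52 mm above the carrier's origin; axes as the carrier's. The handle is a block 30 mm long in x, 16 mm thick in y, 50 mm high, from the plate's top (z = 20) to z = 70 mm. Grip it across its thickness from above. The dishes beside it, 36 mm across and 9 mm high, are centred at x = -41 and +41 mm.
- base_tray: White tray fixed to the bench, 152 (x) x 100 (y) x 30 mm, black below z = 14 mm. A notch 16 mm deep from the top, open outwards, from 52 mm off the middle to each end: broad (68 mm in y) at -x, narrow (40 mm) at +x. Origin: under its middle; z up; -x roughly to the robot. A carrier stacked centrally has its origin 18 mm above this one, its plate on the white top, and 10 mm play round its lugs.
- orange_carrier: A bystander to leave alone: a loose carrier of the same make and size as the teal one, with an orange handle and orange lugs, both of them broad (48 mm), so that it does not fit the base tray. Origin and axes as for the teal carrier.
There are look-alikes about, which are no part of the job. Leave any green or purple look-alike of the teal_carrier alone.

How it is judged (in metres and radians):
At the end, for the whole second after the job is handed in: The teal carrier sits on the base tray, lugs in notches: middles within 16 mm, long axes within 0.2 rad (11 degrees), its origin 14 to 22 mm above the tray's, level within 0.06 rad, at rest. The orange carrier is within 30 mm of where it began (horizontal distance between teal_carrier and base_tray below 0.016 m and angle between the x axis of teal_carrier and the x axis of base_tray, either way round below 0.2 rad and z of teal_carrier in the frame of base_tray between 0.014 and 0.022 m and angle between teal_carrier's own z axis and vertical below 0.06 rad and linear speed of teal_carrier below 0.02 m/s and distance of orange_carrier from where it was at the start of the episode below 0.03 m); the robot touches nothing.
It fails at once if the teal carrier is tipped more than about 35 degrees (angle between teal_carrier's own z axis and vertical above 0.6 rad).
It fails at once if the teal carrier is let fall (moves faster than 0.75 m/s, as after a drop of about 30 mm, while no finger touches it) (contact force between teal_carrier and the fingers below 0.05 N and linear speed of teal_carrier above 0.75 m/s).
It fails at once if the orange carrier is moved more than 30 mm (distance of orange_carrier from where it was at the start of the episode above 0.03 m).
It also fails if it takes over 40 s, if anything falls off the work surface, if the arm or the gripper's body presses on something with over 40 N, if the wrist force passes 120 N, or if a joint passes its speed limit or range.

### The arm

A 7-joint arm with a two-finger parallel gripper is mounted at the origin on the work surface. World frame = base frame: x ahead of the robot, y to its left, z up, the work surface at z = 0. Lengths are in mm, angles in rad, forces in N, time in s.
With the tool pointing down it reaches from about 400 to 850 mm from the base axis. Payload 4.5 kg.
Tool frame: the origin (TCP) lies at the very end of the fingers, on their centre line; the grasp point (between the pads) lies 19 mm behind it; z points along the fingers, y is the direction in which the jaws open and shut (so a half turn about z gives the same grasp; the last joint's range is limited). The gripper opens to 85 mm and grips with 20 to 120 N. Pads are 22 mm wide; open, the fingers measure 114 mm over their backs; the gripper's body (76 mm by 85 mm) begins 54 mm behind the grasp point. The pads swing forward as they close: fully open they stand 13 mm farther back than shut.
Start: joints at [-1.227, 0.689, -0.195, 1.565, 0.157, 0.902, -0.215], TCP at [190.523, 595.279, 207.417] pointing down, gripper open.
Joint ranges: [-3.01, 3.01], [-0.46, 2.08], [-1.47, 1.51], [0.13, 2.56], [-1, 4.14], [0.04, 2.09], [-2.66, 2.66]. Speed limits (rad/s): [2.57, 2.57, 3.14, 3.14, 3.14, 3.14, 3.14].

### API

Orientations are given as [roll, pitch, yaw] about the fixed x, y, z axes, in that order (R = Rz(yaw) Ry(pitch) Rx(roll)).
In Python, from plant import telemetry, eyes, workorder gives the robot as it stands.
- The arm moves only by the tool jog_arm, never from a script. Its argument "series" is a list that holds one entry, the list of rows, each a list of 6 numbers: the shift along the world's x, y, z in m, then the turn, a rotation vector about the world's x, y, z in rad. In form: [[[x, y, z, ax, ay, az], ...]]. A call has 1 to 20 rows; each row is the pose to reach, as a shift and turn from the pose commanded when the call began; what a row does not reach only later rows make up. A row lasts 1/10 s, in which the tool goes at most 50 mm and 8.59 degrees, less where a joint would pass 70% of its speed; a pose out of reach is approached as far as the arm can. A call with a gripper value outside its range is refused whole. "hand" is the opening, from -1 (shut) to 1 (fully open), set as the call begins (left out, the last holds). The fingers move at their own pace and stop on an object; "grip_force" is the grip in N (left out, the last holds). Time passes only in rows, so rows that repeat a pose let the fingers close. It gives the time, the measured TCP pose, the force and the opening at its end, in the units of the state.
- telemetry.state(): the state, without advancing time (a new reading comes with each control period).
- eyes.camera(name): name is "side" or "top" or "wrist"; returns (picture, depth): 480x640x3 uint8, blue, green, red; 480x640 float32, mm along the optical axis (not along the pixel's ray), 0 where there is no reading.
- eyes.get_calibration(name): a dict with "fx", "fy", "cx", "cy" (pixels), "rvec" (rotation vector, rad) and "tvec" (3), from world to camera coordinates, as OpenCV has them. Camera axes: x right, y down, z forward; pixel columns grow to the right and rows downward; lengths in mm; the calibration is good to about 2 mm. A picture is of the moment at which its call begins: read the wrist's pose just before it. get_calibration takes no time and is no camera call; for the wrist camera it gives the pose at the moment of the call.
- workorder.finish_job(): hands the job in, once; it reports no verdict.
The state is a dict: "time": time; "joint_positions": joint angles; "qvel": joint speeds; "joint_torque": joint torques, N m; "tool_pos": TCP position; "eef_rot": TCP orientation; "wrist_force": force on the tool from outside, world axes, zero at the start; "wrist_torque": the same for the moment, N m; "opening": finger opening in mm.
Only numpy, scipy, OpenCV 4.12 (cv2) and the standard library are available. Lean on these libraries where they do the work, as an engineer would, in place of code of your own. Each camera call takes 0.05 s, during which the arm holds its last target. There are 200 camera calls.

## Working session

There is one attempt and no reset: what is moved stays moved. The work goes in short steps, Python scripts to look and compute and a tool call to move; the robot and the scene stay as the last step left them, time stands still between calls to the robot, and variables do not carry over. Pictures are saved under pics/ and viewed, about 8 in all and at most 12, crops included, and the job is handed in when it is done.

Besides the shell and the picture viewer there is one more tool, called after "Call:" as a command line: name --argument value ..., lists and objects as JSON in quotes. jog_arm: Moves the arm, as the interface text tells. Its arguments: {"type":"object","properties":{"series":{"type":"array"},"hand":{"type":"number"},"grip_force":{"type":"number"}},"required":["series"]}

```bash
mkdir -p pics
cat > h.py <<'E'
import numpy as np,cv2
from plant import telemetry,eyes,workorder
def cap(n):
    c=eyes.get_calibration(n);p,d=eyes.camera(n);return p,d,c
def pts(d,c):
    v,u=np.mgrid[:480,:640];R=cv2.Rodrigues(np.array(c['rvec'],float))[0];t=np.array(c['tvec'],float).ravel()
    P=np.dstack([(u-c['cx'])/c['fx']*d,(v-c['cy'])/c['fy']*d,d])
    return (P-t)@R
E
python3 - <<'E'
from h import *
s=telemetry.state();print(s)
for n in('top','side'):
    p,d,c=cap(n);cv2.imwrite(f'pics/{n}0.png',p);np.savez(f'{n}0.npz',p=p,d=d,X=pts(d,c))
E
```

```text
{'time': 0.0, 'joint_positions': array([-1.22719012,  0.68999026, -0.19455998,  1.56636083,  0.15729982,
        0.9024913 , -0.21511568]), 'qvel': array([ 1.38325519e-03,  2.10562491e-03, -2.66304585e-04, -4.15666722e-04,
       -2.23303315e-04,  1.54540994e-03,  7.26460303e-05]), 'joint_torque': array([-1.50049832e-04, -5.39606953e+01, -1.26661085e+00, -1.58541209e+01,
        9.12667456e-03,  9.50799702e-03, -4.86383627e-06]), 'tool_pos': array([190.3592221 , 594.56964535, 206.57686004]), 'eef_rot': array([-3.13974058e+00,  1.04647049e-04,  2.83189273e+00]), 'wrist_force': array([-0.8182055 , -0.02694186,  1.02078997]), 'wrist_torque': array([0.01149495, 0.01850327, 0.05974512]), 'opening': 85.25555726460526}
```

View pics/top0.png

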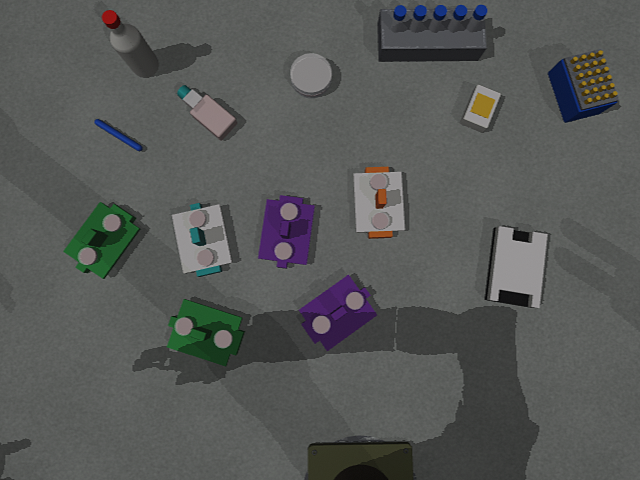

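View pics/side0.png

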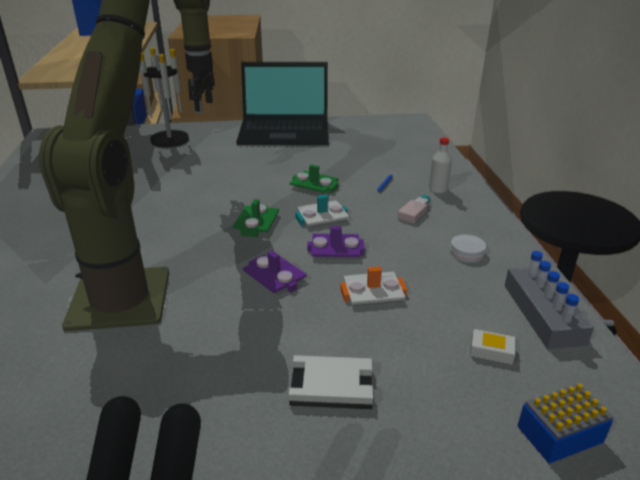

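The top view shows the teal carrier near (202,239), with its broad lug at the lower edge (208,269), and the tray near (517,266), broad notch at (515,297). The purple carrier (287,230) stands about 85 px from the teal one. The orange carrier is at (380,202). Next I'll get metric poses from depth.

```bash
cat > loc.py <<'E'
from h import *
def rect(P):
    (c,s,a)=cv2.minAreaRect(P[:,:2].astype(np.float32)); return np.round(c,1),np.round(s,1),round(a,2)
def med(P): return np.round(np.median(P,0),1)
E
python3 - <<'E'
from loc import *
z=np.load('top0.npz');p,X=z['p'],z['X']
print('floor',np.median(X[...,2]))
hsv=cv2.cvtColor(p,cv2.COLOR_BGR2HSV);v,u=np.mgrid[:480,:640]
def box(a,b,c,d): return (u>a)&(u<b)&(v>c)&(v<d)
for nm,b,zr in (('teal',box(160,245,190,285),(12,27)),('tray',box(470,565,215,318),(22,36)),('orange',box(345,415,155,245),(12,27))):
    m=b&(hsv[...,1]<50)&(hsv[...,2]>110)&(X[...,2]>zr[0])&(X[...,2]<zr[1]); m=cv2.morphologyEx(m.astype(np.uint8),cv2.MORPH_OPEN,np.ones((3,3)))>0
    print(nm,m.sum(),rect(X[m]),med(X[m]))
t=box(160,245,190,285)&(hsv[...,0]>80)&(hsv[...,0]<100)&(hsv[...,1]>100)
for nm,m in(('handle',t&(X[...,2]>60)),('lugfar',t&(v<215)&(X[...,2]<40)),('lugnear',t&(v>255)&(X[...,2]<40))):print(nm,m.sum(),med(X[m]),X[m].mean(0).round(1), rect(X[m]))
dk=box(470,565,215,318)&(hsv[...,2]<45)
for a,b in((215,250),(280,318)):
    m=dk&(v>a)&(v<b)&(X[...,2]<24)&(X[...,2]>8);print('notch',m.sum(),X[m].mean(0).round(1))
m=(X[...,2]>15)&(v<460)
for n,(cx,cy) in {'teal':(202,239),'purple':(287,230),'green':(103,239),'green2':(206,331)}.items():
    print(n,X[cy,cx].round())
c=np.hstack([cv2.resize(p[185:295,155:255],None,fx=4,fy=4,interpolation=2),cv2.resize(p[210:320,470:570],None,fx=4,fy=4,interpolation=2)])
cv2.imwrite('pics/crop0.png',cv2.convertScaleAbs(c,alpha=1.5))
E
```

```text
floor 0.621316160050495
teal 1690 (array([514.3, 317.6]), array([124.7, 100.6]), 12.38) [503.6 332.5  20.3]
tray 3010 (array([ 447.1, -326.9]), array([101.5, 152. ]), 79.94) [ 449.5 -327.1   30. ]
orange 1736 (array([586.4, -48.4]), array([123.4,  99.9]), 1.18) [577.5 -29.6  20.3]
handle 130 [513.1 315.2  70.1] [511.4 311.8  82.6] (array([451.5, 205.9]), array([280.8,  28. ]), 60.33)
lugfar 63 [580.9 329.7  20.1] [581.  330.6  18.9] (array([581.3, 333.5]), array([23.8, 14.5]), 85.37)
lugnear 164 [446.6 301.6  20. ] [447.1 301.6  19.1] (array([446.8, 305.2]), array([12.6, 53.4]), 11.39)
notch 179 [ 510.2 -333.7   13.9]
notch 393 [ 384.4 -315.8   14.2]
teal [509. 309.  44.]
purple [521. 137.  71.]
green [513. 512.  30.]
green2 [329. 296.  52.]
```

View pics/crop0.png

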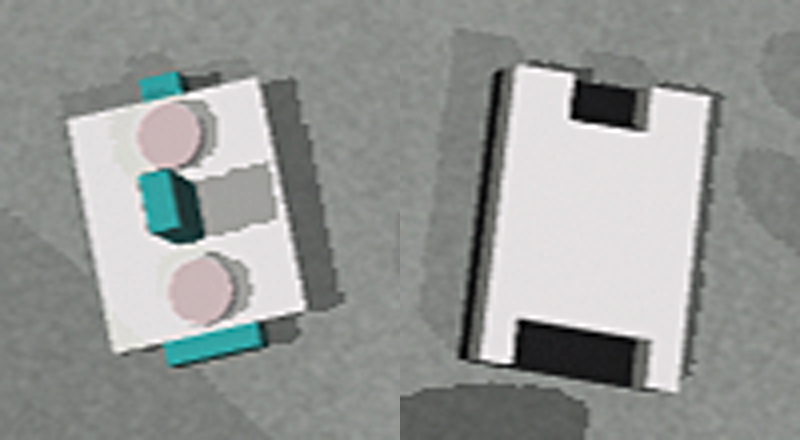

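Carrier: (514, 318), yaw +0.216. Tray: (447, -327), yaw -0.176. I'll move above the handle with the turn to +0.216.

Call:
jog_arm --series '[[[0.03,-0.025,0,0,0,0.05],[0.07,-0.06,0,0,0,0.11],[0.11,-0.095,0,0,0,0.18],[0.15,-0.13,0,0,0,0.245],[0.19,-0.163,0,0,0,0.31],[0.23,-0.197,-0.01,0,0,0.375],[0.27,-0.231,-0.025,0,0,0.44],[0.3,-0.257,-0.04,0,0,0.49],[0.324,-0.278,-0.05,0,0,0.526],[0.324,-0.278,-0.05,0,0,0.526],[0.324,-0.278,-0.05,0,0,0.526],[0.324,-0.278,-0.05,0,0,0.526]]]' --hand 1

```text
time: 1.3
tool_pos: [513.2, 318.9, 157.6]
eef_rot: [3.14, -0.001, -2.923]
wrist_force: [-0.8, 0.9, 0.1]
opening: 85.8
```

Run:
```python
from loc import *
s=telemetry.state();print(s['time'],s['tool_pos'],s['eef_rot'],s['wrist_force'])
p,d,c=cap('wrist');cv2.imwrite('pics/w1.png',p);X=pts(d,c);np.savez('w1.npz',p=p,X=X)
hsv=cv2.cvtColor(p,cv2.COLOR_BGR2HSV)
t=(hsv[...,0]>80)&(hsv[...,0]<100)&(hsv[...,1]>100)
m=t&(X[...,2]>67)&(X[...,2]<73);print('handletop',m.sum(),rect(X[m]))
```

```text
1.3 [513.21712595 318.92385499 157.58063635] [ 3.13997141e+00 -6.35289687e-04 -2.92335420e+00] [-0.7608454   0.90127742  0.10861195]
handletop 787 (array([513.5, 316.1]), array([29. , 14.7]), 12.68)
```

View pics/w1.png

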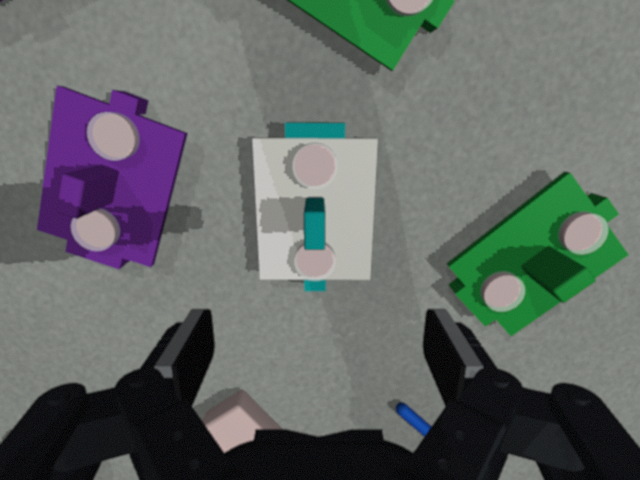

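The wrist view shows the handle at (315,225), centred between the fingers and aligned, and it agrees with the top view to within 1–2 mm. I'll descend and grip.

Call:
jog_arm --series '[[[0,-0.002,-0.02,0,0,0],[0,-0.002,-0.045,0,0,0],[0,-0.002,-0.07,0,0,0],[0,-0.002,-0.095,0,0,0],[0,-0.002,-0.112,0,0,0],[0,-0.002,-0.122,0,0,0],[0,-0.002,-0.123,0,0,0],[0,-0.002,-0.123,0,0,0]]]'

```text
time: 2.15
tool_pos: [514.4, 316.3, 35.1]
eef_rot: [3.141, 0.001, -2.924]
wrist_force: [0.3, 0.2, 0.3]
opening: 85.5
```

Call:
jog_arm --series '[[[0,0,0,0,0,0],[0,0,0,0,0,0],[0,0,0,0,0,0],[0,0,0,0,0,0],[0,0,0,0,0,0],[0,0,0,0,0,0],[0,0,0,0,0,0],[0,0,0,0,0,0],[0,0,0,0,0,0],[0,0,0,0,0,0]]]' --hand -1 --grip_force 70

```text
time: 3.15
tool_pos: [514.6, 315.7, 34.8]
eef_rot: [3.141, 0.001, -2.925]
wrist_force: [-1.1, 0.4, 5.5]
opening: 13.8
```

Call:
jog_arm --series '[[[0,0,0.003,0,0,0],[0,0,0.01,0,0,0],[0,0,0.025,0,0,0],[0,0,0.045,0,0,0],[0,0,0.07,0,0,0],[0,0,0.095,0,0,0],[0,0,0.115,0,0,0],[0,0,0.125,0,0,0],[0,0,0.13,0,0,0],[0,0,0.13,0,0,0],[0,0,0.13,0,0,0]]]'

```text
time: 4.25
tool_pos: [513.9, 314.7, 163.5]
eef_rot: [-3.141, -0.002, -2.925]
wrist_force: [0.2, 0.2, -3.4]
opening: 14.1
```

Run:
```python
from loc import *
s=telemetry.state();print(s['time'],s['tool_pos'],s['eef_rot'],s['wrist_force'],s['wrist_torque'],s['opening'])
p,d,c=cap('wrist');cv2.imwrite('pics/w2.png',p)
```

```text
4.25 [513.94536327 314.67480641 163.51479446] [-3.14073105e+00 -1.77525969e-03 -2.92535406e+00] [ 0.22790611  0.243741   -3.37145094] [ 0.00295717 -0.0070117   0.0528947 ] 14.071814596594756
```

View pics/w2.png

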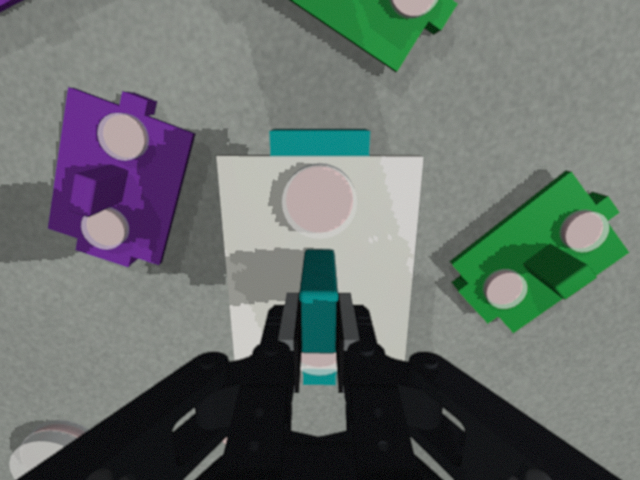

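Lifted cleanly and level; the broad lug is at the top of the image (320,142), on the robot side, and the handle sits at (320,320) in the pads. I'll carry it to above the tray.

Call:
jog_arm --series '[[[-0.001,-0.01,0,0,0,-0.006],[-0.003,-0.03,0,0,0,-0.018],[-0.006,-0.06,0,0,0,-0.037],[-0.01,-0.1,0,0,0,-0.061],[-0.015,-0.14,0,0,0,-0.085],[-0.019,-0.18,0,0,0,-0.11],[-0.023,-0.22,0,0,0,-0.134],[-0.027,-0.26,0,0,0,-0.159],[-0.031,-0.3,0,0,0,-0.183],[-0.036,-0.34,0,0,0,-0.208],[-0.04,-0.38,0,0,0,-0.232],[-0.044,-0.42,0,0,0,-0.257],[-0.048,-0.46,0,0,0,-0.281],[-0.052,-0.5,0,0,0,-0.305],[-0.056,-0.54,0,0,0,-0.33],[-0.06,-0.575,0,0,0,-0.351],[-0.063,-0.605,0,0,0,-0.37],[-0.065,-0.625,0,0,0,-0.382],[-0.067,-0.637,0,0,0,-0.389],[-0.067,-0.642,0,0,0,-0.392]]]'

```text
time: 6.3
tool_pos: [446.2, -328.0, 163.9]
eef_rot: [-3.141, -0.001, 2.963]
wrist_force: [0.6, 0.4, -3.3]
opening: 13.9
```

Call:
jog_arm --series '[[[0,0,0,0,0,0],[0,0,0,0,0,0],[0,0,-0.01,0,0,0],[0,0,-0.025,0,0,0],[0,0,-0.035,0,0,0],[0,0,-0.04,0,0,0],[0,0,-0.04,0,0,0],[0,0,-0.04,0,0,0]]]'

```text
time: 7.1
tool_pos: [447.8, -326.6, 124.6]
eef_rot: [3.142, 0.0, 2.966]
wrist_force: [0.2, 0.4, -3.3]
opening: 13.4
```

Run:
```python
from loc import *
s=telemetry.state();print(s['time'],s['tool_pos'],s['eef_rot'],s['wrist_force'],s['opening'])
p,d,c=cap('top');X=pts(d,c);hsv=cv2.cvtColor(p,cv2.COLOR_BGR2HSV)
for n in('top','wrist','side'):
    p2,d2,c2=cap(n);X2=pts(d2,c2);h=cv2.cvtColor(p2,cv2.COLOR_BGR2HSV)
    cv2.imwrite(f'pics/{n}3.png',p2)
    near=(abs(X2[...,0]-447)<90)&(abs(X2[...,1]+327)<90)
    m=near&(h[...,1]<50)&(h[...,2]>100)
    if n!='side':
        a=m&(X2[...,2]>50)&(X2[...,2]<100); print(n,'plate',a.sum(),rect(X2[a]) if a.sum()>20 else 0,np.percentile(X2[a][:,2],[5,50,95]) if a.sum()>20 else 0)
    t=near&(h[...,0]>80)&(h[...,0]<100)&(h[...,1]>100)
    for q in((50,100),):
        for sgn in(-1,1):
            b=t&(X2[...,2]>q[0])&(X2[...,2]<q[1])&(sgn*(X2[...,0]-447)>50)
            if b.sum()>10: print(n,'lug',sgn,b.sum(),X2[b].mean(0).round(1))
P=cv2.imread('pics/side3.png')[300:440,230:430];Q=cv2.imread('pics/top3.png')[190:340,430:600]
cv2.imwrite('pics/crop3.png',np.hstack([cv2.resize(P,(400,400*140//200)),cv2.resize(Q,(317,280))]))
```

```text
7.1 [ 447.84887381 -326.62395564  124.55914737] [3.14151632e+00 3.92380842e-04 2.96612927e+00] [ 0.18168057  0.4212889  -3.30358642] 13.405927344982906
top plate 0 0 0
top lug -1 19 [ 381.1 -295.8   95.1]
wrist plate 1 0 0
wrist lug -1 91 [ 375.3 -313.    92.8]
side lug -1 11 [ 376.2 -337.4   97.2]
```

View pics/crop3.png

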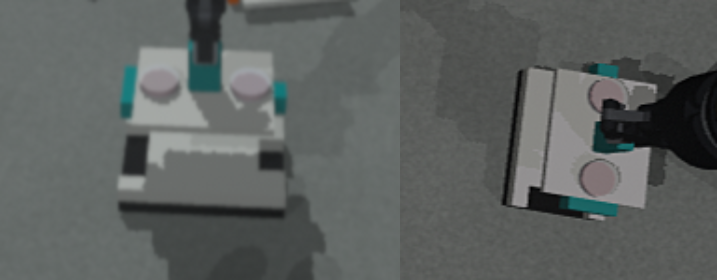

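View pics/wrist3.png

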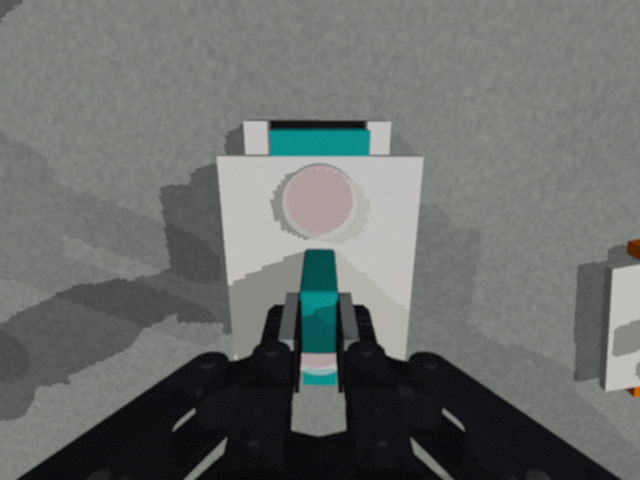

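Wrist view: the broad lug (270–370) lies between the broad notch's walls (≈268–368, tray ears to 244/390), so it is centred. I'll lower to about 13 mm above the tray top and check metrically.

Call:
jog_arm --series '[[[0,0,-0.007,0,0,0],[0,0,-0.018,0,0,0],[0,0,-0.03,0,0,0],[0,0,-0.04,0,0,0],[0,0,-0.045,0,0,0],[0,0,-0.045,0,0,0],[0,0,-0.045,0,0,0]]]'

```text
time: 8.0
tool_pos: [447.7, -326.7, 79.3]
eef_rot: [3.141, 0.0, 2.966]
wrist_force: [0.1, 0.4, -3.4]
opening: 13.8
```

Run:
```python
from loc import *
s=telemetry.state();print(s['time'],s['tool_pos'],s['eef_rot'],s['wrist_force'],s['opening'])
for n in('top','wrist'):
    p2,d2,c2=cap(n);X2=pts(d2,c2);h=cv2.cvtColor(p2,cv2.COLOR_BGR2HSV)
    near=(abs(X2[...,0]-447)<100)&(abs(X2[...,1]+327)<90)
    a=near&(h[...,1]<60)&(h[...,2]>60)&(X2[...,2]>55)&(X2[...,2]<74); a=cv2.morphologyEx(a.astype(np.uint8),cv2.MORPH_OPEN,np.ones((3,3)))>0
    print(n,'plate',a.sum(),rect(X2[a]),np.percentile(X2[a][:,2],[5,50,95]))
    t=near&(h[...,0]>80)&(h[...,0]<100)&(h[...,1]>100)
    for sgn in(-1,1):
        b=t&(X2[...,2]>55)&(X2[...,2]<74)&(sgn*(X2[...,0]-447)>50)
        if b.sum()>10: print(n,'lug',sgn,b.sum(),X2[b].mean(0).round(1))
```

```text
8.0 [ 447.71405635 -326.70030566   79.34766252] [3.14142819e+00 1.12390793e-04 2.96588751e+00] [ 0.119945    0.43607905 -3.42507234] 13.765931121447727
top plate 2220 (array([ 447. , -324.7]), array([102.5, 124.9]), 79.52) [62.01803982 64.94294451 69.17828298]
top lug -1 175 [ 380.1 -310.4   64.3]
top lug 1 72 [ 514.1 -335.2   64. ]
wrist plate 25525 (array([ 444.8, -325.1]), array([100.5, 117.9]), 79.87) [64.45835129 65.66447832 66.87233032]
wrist lug -1 2695 [ 380.7 -313.7   65.4]
wrist lug 1 368 [ 516.7 -338.    65.6]
```

Aligned to within 2 mm and 0.5°, and level. I'll shift -2 mm in y and lower slowly.

Call:
jog_arm --series '[[[0,-0.001,-0.004,0,0,0],[0,-0.002,-0.009,0,0,0],[0,-0.002,-0.014,0,0,0],[0,-0.002,-0.018,0,0,0],[0,-0.002,-0.021,0,0,0],[0,-0.002,-0.023,0,0,0],[0,-0.002,-0.025,0,0,0],[0,-0.002,-0.026,0,0,0],[0,-0.002,-0.026,0,0,0],[0,-0.002,-0.026,0,0,0]]]'

```text
time: 9.1
tool_pos: [447.6, -328.7, 53.5]
eef_rot: [3.142, 0.0, 2.966]
wrist_force: [-0.2, 0.0, -3.2]
opening: 14.1
```

Call:
jog_arm --series '[[[0,0,-0.001,0,0,0],[0,0,-0.001,0,0,0],[0,0,-0.0015,0,0,0],[0,0,-0.0015,0,0,0]]]'

```text
time: 9.5
tool_pos: [447.8, -328.5, 52.7]
eef_rot: [-3.141, 0.0, 2.966]
wrist_force: [-1.7, 2.3, 6.5]
opening: 13.8
```

Contact is at the expected seated height (52.7 against 52.8). I'll release and retreat straight up.

Call:
jog_arm --series '[[[0,0,0,0,0,0],[0,0,0,0,0,0],[0,0,0,0,0,0],[0,0,0,0,0,0],[0,0,0,0,0,0],[0,0,0,0,0,0],[0,0,0,0,0,0],[0,0,0,0,0,0]]]' --hand 1

```text
time: 10.3
tool_pos: [447.5, -328.7, 51.9]
eef_rot: [3.142, -0.0, 2.966]
wrist_force: [-0.0, 0.3, -0.3]
opening: 85.3
```

Call:
jog_arm --series '[[[0,0,0.005,0,0,0],[0,0,0.015,0,0,0],[0,0,0.035,0,0,0],[0,0,0.06,0,0,0],[0,0,0.09,0,0,0],[0,0,0.12,0,0,0],[0,0,0.14,0,0,0],[0,0,0.15,0,0,0],[0,0,0.15,0,0,0],[0,0,0.15,0,0,0]]]'

```text
time: 11.3
tool_pos: [446.9, -328.5, 201.4]
eef_rot: [3.141, -0.001, 2.966]
wrist_force: [-0.3, -0.7, -1.1]
opening: 85.6
```

Run:
```python
from loc import *
s=telemetry.state();print(s['time'],s['tool_pos'],s['wrist_force'],s['opening'])
for n in('top','wrist'):
    p2,d2,c2=cap(n);X2=pts(d2,c2);h=cv2.cvtColor(p2,cv2.COLOR_BGR2HSV)
    near=(abs(X2[...,0]-447)<100)&(abs(X2[...,1]+327)<90)
    a=near&(h[...,1]<60)&(h[...,2]>60)&(X2[...,2]>34)&(X2[...,2]<43); a=cv2.morphologyEx(a.astype(np.uint8),cv2.MORPH_OPEN,np.ones((3,3)))>0
    P=X2[a];A=np.c_[P[:,:2]-[447,-327],np.ones(len(P))];k=np.linalg.lstsq(A,P[:,2],rcond=None)[0]
    print(n,'plate',a.sum(),rect(P),'tilt,z',k.round(4))
    if n=='top':
        m=(abs(X2[...,0]-586)<80)&(abs(X2[...,1]+48)<70)&(h[...,1]<50)&(h[...,2]>110)&(X2[...,2]>12)&(X2[...,2]<27); m=cv2.morphologyEx(m.astype(np.uint8),cv2.MORPH_OPEN,np.ones((3,3)))>0
        print('orange',rect(X2[m]))
    cv2.imwrite(f'pics/{n}5.png',p2)
p,d,c=cap('side');cv2.imwrite('pics/f5.png',np.hstack([cv2.resize(p[310:430,260:410],(480,384)),cv2.resize(cv2.imread('pics/wrist5.png')[:,160:480],(256,384))]))
```

```text
11.3 [ 446.91234073 -328.53420772  201.37288487] [-0.28799288 -0.70856719 -1.12875263] 85.56130517032442
top plate 2169 (array([ 446.9, -326.4]), array([101.7, 124.1]), 79.72) tilt,z [-1.20000e-03  1.30000e-03  3.81572e+01]
orange (array([586.6, -48.6]), array([124.3,  99.5]), 1.25)
wrist plate 11011 (array([ 448.1, -327.7]), array([100.3, 124.2]), 79.88) tilt,z [ 0.     0.    38.738]
```

View pics/f5.png

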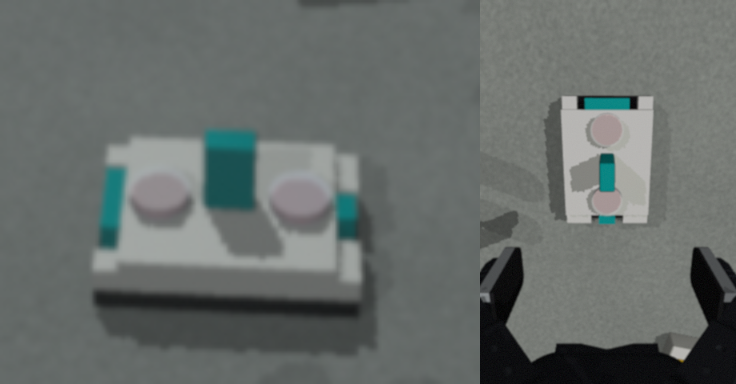

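The carrier is fully home: both lugs sit in their notches, seen at (112,205) and (347,215) in the side crop. The plate top is at 38 mm and flat, and the gripper is clear.

```bash
python3 -c "
from plant import workorder
print(workorder.finish_job())"
```

```text
the job is handed in; nothing more can be done
None
```

The teal carrier is stacked on the base tray, broad lug in the broad notch and narrow lug in the narrow one. I gripped it by its handle, lowered it until it touched at the expected height, then let go and withdrew upwards. The job was handed in at about 11.5 s; no verdict is reported.

My last checks agreed and none failed:
- **Position:** the carrier's middle is about 1 mm from the tray's, and the long axes agree to about 0.3°.
- **Height and level:** the plate top is at 38–39 mm, so the origin is about 18 mm above the tray's. Tilt is about 0.002 rad.
- **Orange carrier:** unmoved, with less than 1 mm of measured difference.
- **Gripper:** open and about 150 mm above its release height, touching nothing.

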